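# Gauge the plate gap of a slab casting stand

### The job

Check the gap of the casting stand: pull the taper gauge up out of its storage block and slide its blade, upright, down between the two upright white plates until it drags snugly, that is until both plates nip it and the sprung plate has given way by about a millimetre and a half; do not drive it in further than that. Stay there: finish still gripping the gauge by its handle, holding it still at that depth, and leave the bottle, the dish and the label roll where they stand.

Things in the scene. Friction and masses are not known exactly. Their poses are not given: they have to be found in the camera images.
- gauge: Loose upright taper gauge, 0.07 to 0.12 kg, 131 mm tall. Steel blade 24 mm wide (its y), 85 mm long, a slim symmetrical wedge: 2 mm thick (its x) at the bottom tip, 1 mm thicker for every 10 mm up, 10.5 mm under the handle. Origin: middle of the bottom tip; z up to the handle. It starts hanging in the holder's slot, handle on the holder's top, tip 7 mm above the bench.
- handle (a point): Centre of the gauge's black handle, 108 mm above its tip. The handle is 14 mm (gauge x) by 40 mm (gauge y) by 46 mm tall, from 85 to 131 mm above the tip.
- holder: Fixed grey storage block: foot 80 x 80 x 6 mm, upright block 45 mm (x) by 56 mm (y), top at 92 mm, with a vertical slot 13 mm (x) by 27 mm (y) in which the blade hangs; the gauge comes out straight up. Origin: centre of the underside. The gauge starts with its axes along the block's.
- stand: Fixed aluminium casting stand, base 150 mm (x) by 116 mm (y). Two upright white plates, 80 mm wide along y, face each other across a narrow gap (measured along x): the reference plate on the +x side, the sprung plate on the -x side. The blade goes in with its thickness (gauge x) along stand x, either way round. Origin: centre of the underside, z up.
- ref_plate: The reference plate, 8 mm thick, on the +x side of the gap. Origin: below its inner face, at bench height. Both plates sit on a common head that floats up to 8 mm either way along the stand's x on a weak spring (120 N/m), so they centre themselves on the blade.
- mouth (a point): Middle of the gap's entrance (to 1 mm along stand x), 100 mm above the bench, where the parallel faces begin; the gap is open for 80 mm below. Above it, sloping steel lips reach up to 109 mm height and widen the opening by 5 mm each side. The gap is 3.5 to 6.5 mm, different each time, so the blade touches both plates when its tip is 15 to 45 mm below this point.
- sprung_plate (a joint): How far the sprung plate is pushed back from its rest stop, away from the reference plate (m): 0 untouched, at most 0.006. Spring: 1.5 N plus 2.5 N per mm. Once both plates touch the blade, each 10 mm deeper pushes it back 1 mm. Drag while sliding down: about 2 N at first touch, 6 N at 1.5 mm, 9 N at 2.5 mm. Snug is 0.0005 to 0.0025; above 0.0035 it has been forced.
- stain_bottle: Bystander: small white bottle with a screw cap, 37 mm across, 82 mm tall, loose on the bench behind the work. Origin: centre of the underside.
- petri_dish: Bystander: shallow round dish, 62 mm across, 15 mm tall, loose on the bench behind the work. Origin: centre of the underside.
- label_roll: Bystander: white roll of labels lying flat, 67 mm across, 31 mm tall, loose on the bench behind the work. Origin: centre of the underside.
Mind the look-alikes: they are no part of the job. Of the things that look like the gauge, the larger one is meant.

How it is judged:
By the outcome, as a careful person would: the job done as asked, in the order asked, and still so for the second after the job is handed in, while the arm keeps its last pose, push and grip.
It also fails if it takes over 48 s, if anything falls off the work surface, if the arm or the gripper's body presses on something with over 40 N, if the wrist force passes 120 N, or if a joint passes its speed limit or range.

### The arm

A 7-joint arm with a two-finger parallel gripper is mounted at the origin on a cart in front of the work surface, level with it; the furniture and walls round the work are solid. World frame = base frame: x ahead of the robot, y to its left, z up, the work surface at z = 0. Lengths are in m, angles in degrees, forces in N, time in s.
With the tool pointing down it reaches from about 0.35 to 0.9 m from the base axis. Payload 19.9 kg.
Tool frame: the origin (TCP) lies between the finger pads; the fingertips stand 11 mm ahead of it and the grasp point (between the pads) lies 8 mm behind it (r.finger_overhang is the distance from the TCP to the fingertips, in m); y points along the fingers, x is the direction in which the jaws open and shut, and the axes are right-handed (so a half turn about y gives the same grasp; the last joint's range is limited). The gripper opens to 85 mm and grips with 20 to 120 N. Pads are 22 mm wide; open, the fingers measure 114 mm over their backs; the gripper's body (76 mm by 85 mm) begins 54 mm behind the grasp point. The pads swing forward as they close: fully open they stand 13 mm farther back than shut.
Start: joints at [-73.253, 23.915, -0.59, 92.452, 0.269, 63.638, -3.037], TCP at [0.205, 0.59, 0.242] pointing down, gripper open.
Joint ranges: [-161.28, 161.28], [-22.2, 115.67], [-73.04, 71.86], [3.21, 147.25], [-68.34, 248.33], [10.77, 114.83], [-161.83, 161.83]. Speed limits (degrees/s): [108.29, 108.29, 136.94, 136.94, 172.46, 172.46, 172.46].

### API

Orientations are given as a 3x3 rotation matrix whose columns are the frame's x, y, z axes.
In Python, from station import r gives the robot as it stands. Calls block until the motion is done:
- r.move_ptp(position, orientation): joint-space move of the TCP to a pose.
- r.move_straight(position, attitude=None, velocity=0.15, guard=None): straight line of the TCP; attitude=None keeps the orientation; velocity is the mean speed in m/s. With guard (N) it stops when the force on the tool has changed by that much, and returns True; else False.
- r.movej(angles): joint-space move.
- r.open() and r.close_gripper(f_grip=None): open the fingers fully, or close them until they stop; f_grip is the grip in N (None keeps the last).
- r.wait(seconds).
- r.inverse_kinematics(position, orientation): joint angles nearest the present ones, or None.
- r.observe(): the state.
- r.grab_frame(name): name is "side" or "top"; returns a dict with "pixels" (384x512x3 uint8, red, green, blue), "mtx" (3x3 intrinsics, pixels), "dist" ([k1, k2, p1, p2, k3] as OpenCV has them; the pictures are not rectified), "R" (3x3) and "t" (3): a world point X has camera coordinates R X + t. Camera axes: x right, y down, z forward; pixel columns grow to the right and rows downward; lengths in m; the calibration is good to about 2 mm. A picture is of the moment at which its call begins. There is no depth.
A pose or a line that the arm cannot do raises r.IKError and nothing moves.
- r.sign_off(): hands the job in, once; it reports no verdict.
The state is a dict: "t": time; "joint_positions": joint angles; "dq": joint speeds; "joint_efforts": joint torques, N m; "tcp_pos": TCP position; "tcp_rot": TCP orientation; "ft_force": force on the tool from outside, world axes, zero at the start; "torque": the same for the moment, N m; "grip_width": finger opening in m.
Only numpy, scipy, OpenCV 4.12 (cv2) and the standard library are available. Lean on these libraries where they do the work, as an engineer would, in place of code of your own. Each camera call takes 0.05 s, during which the arm holds its last target. There are 200 camera calls.

## Working session

There is one attempt and no reset: what is moved stays moved. The work goes in short steps, each a Python script; the robot and the scene stay as the last script left them, time stands still between calls to the robot, and variables do not carry over. Pictures are saved under pics/ and viewed, about 8 in all and at most 12, crops included, and the job is handed in when it is done.

```bash
mkdir -p pics; ls; python3 - <<'E'
from station import r
import cv2,pickle
d={}
for n in("side","top"):
    f=r.grab_frame(n); d[n]=f
    cv2.imwrite(f"pics/{n}0.png",cv2.resize(f["pixels"][:,:,::-1],(768,576),interpolation=cv2.INTER_CUBIC))
    print(n,f["mtx"],f["dist"],f["R"],f["t"])
pickle.dump(d,open("f0.pkl","wb"))
o=r.observe();print(o["t"],o["tcp_rot"],o["ft_force"])
E
```

```text
pics
side [[486.37344506   0.         257.88388809]
 [  0.         486.37344506 184.38921402]
 [  0.           0.           1.        ]] [-0.20569606  0.          0.          0.          0.        ] [[ 0.95819769 -0.2860955  -0.00255919]
 [-0.12526316 -0.4114587  -0.90277953]
 [ 0.25722816  0.86536183 -0.430096  ]] [-0.57717695  0.16237211  0.87364989]
top [[368.16597358   0.         251.89897256]
 [  0.         368.16597358 189.95921738]
 [  0.           0.           1.        ]] [-0.04144999  0.          0.          0.          0.        ] [[ 0.02149103 -0.99919942  0.03374398]
 [-0.9947889  -0.02473645 -0.09890986]
 [ 0.09966538 -0.03144246 -0.9945241 ]] [-0.02589601  0.63388466  0.88317829]
0.1 [[ 3.27615491e-01 -2.92641494e-04 -9.44811095e-01]
 [ 9.44810530e-01 -1.03450512e-03  3.27615616e-01]
 [-1.07328584e-03 -9.99999422e-01 -6.24291380e-05]] [ 0.11944198 -0.86922115  0.25707165]
```

View pictures.

View pics/side0.png

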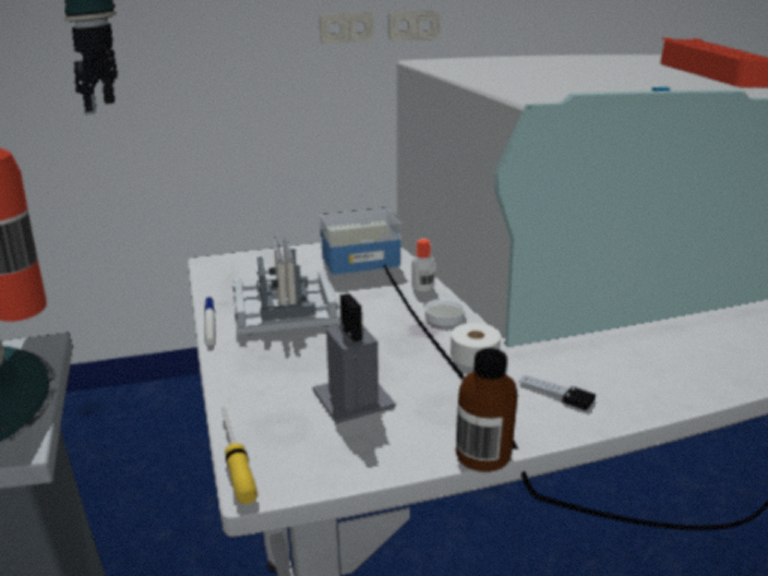

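View pics/top0.png

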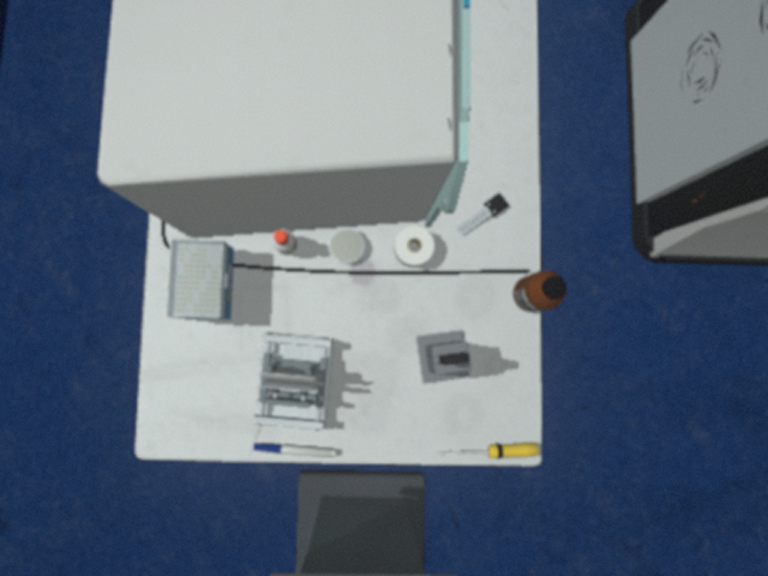

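Candidates for the gauge: the upright black-handled one in the grey block (side 350,317; top 455,358), and a small one lying on the bench (side 560,392; top 485,213). By the description it is the upright, larger one in the block. The stand is at top (297,380) and side (287,290). Next, close crops.

```bash
python3 - <<'E'
import cv2,pickle,numpy as np
d=pickle.load(open("f0.pkl","rb"))
t=d["top"]["pixels"][:,:,::-1]; s=d["side"]["pixels"][:,:,::-1]
def crop(im,x,y,w,h,k): 
    o=cv2.resize(im[y:y+h,x:x+w],None,fx=k,fy=k,interpolation=cv2.INTER_CUBIC)
    for i in range(0,w,10): cv2.putText(o,str(x+i),(i*k,8),0,.3,(0,0,255)); cv2.line(o,(i*k,0),(i*k,4),(0,0,255))
    for i in range(0,h,10): cv2.putText(o,str(y+i),(0,i*k+4),0,.3,(0,0,255))
    return o
# top: stand | holder
cv2.imwrite("pics/topc.png",np.hstack([crop(t,160,210,80,85,6),crop(t,270,210,50,85,6)]))
cv2.imwrite("pics/sidec.png",np.hstack([crop(s,150,150,80,80,5),crop(s,200,190,70,80,5)]))
E
```

```text
(no output)
```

View pics/topc.png

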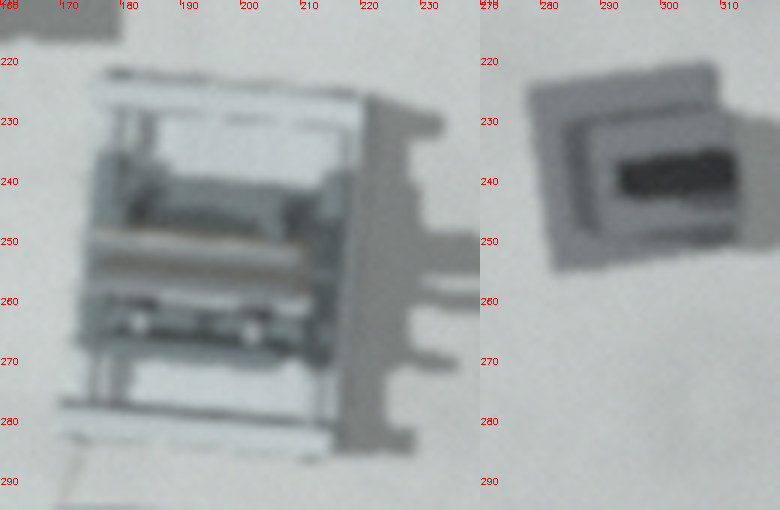

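View pics/sidec.png

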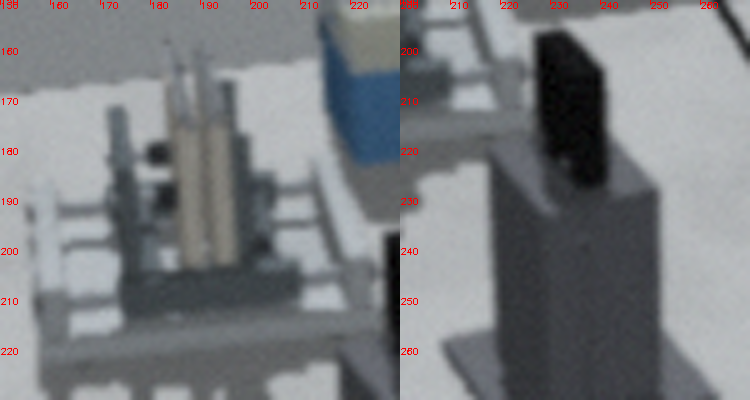

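```bash
cat > h.py <<'E'
import numpy as np,cv2,pickle
from scipy.optimize import least_squares
d=pickle.load(open("f0.pkl","rb"))
def proj(n,X):
    f=d[n]; return cv2.projectPoints(np.array(X,float),cv2.Rodrigues(f["R"])[0],f["t"],f["mtx"],f["dist"])[0][:,0]
def world(p,P):
    c,s=np.cos(p[2]),np.sin(p[2]); P=np.array(P,float)
    return np.c_[p[0]+c*P[:,0]-s*P[:,1],p[1]+s*P[:,0]+c*P[:,1],P[:,2]]
def fit(obs,p0):
    def res(p): return np.concatenate([(proj(n,world(p,P))-np.array(uv)).ravel() for n,P,uv in obs])
    q=least_squares(res,p0,loss="soft_l1"); print(q.x[:2].round(4),np.degrees(q.x[2]).round(2)); 
    print(res(q.x).reshape(-1,2).round(1).tolist()); return q.x
E
python3 - <<'E'
from h import *
for n in d: print(n,(-d[n]["R"].T@d[n]["t"]).round(3))
foot=[[.04,.04,.006],[.04,-.04,.006],[-.04,.04,.006]]
ft=[[277.8,224.2],[309.3,220.5],[282.5,255.2]]
blk=[[-.0225,-.028,.092],[.0225,-.028,.092],[-.0225,.028,.092]]
bs=[[229.6,232.6],[251.6,227.6],[218,219.6]]
hd=[[-.007,.02,.138],[.007,.02,.138],[.007,-.02,.138],[-.007,-.02,.138],[.007,-.02,.092]]
hs=[[227.2,197],[233.2,196],[241.2,204.4],[235,205.4],[241.2,227.4]]
ht=[[312.5,234.8],[312.7,241.2]]
p0=[.5,-.2,.1]
H=fit([("top",foot,ft),("side",blk,bs),("side",hd,hs),("top",[hd[2],hd[3]],ht)],p0)
fit([("side",hd,hs),("top",[hd[2],hd[3]],ht)],p0); fit([("top",foot,ft)],p0)
base=[[.075,.058,.01],[.075,-.058,.01],[-.075,.058,.01],[-.075,-.058,.01]]
T=lambda X,Y:[160+X/6,210+Y/6]
fit([("top",base,[T(93,72),T(365,97),T(58,432),T(325,458)])],[.5,.15,0])
# mouth: lip-top midline ends (top), gap line at -y end (side)
tt=("top",[[0,.04,.109],[0,-.04,.109]],[T(95,256),T(310,278)])
S=lambda X,Y:[150+X/5,150+Y/5]
ss=("side",[[0,-.04,.02],[0,-.04,.1]],[S(208,266),S(207,125)])
M=fit([tt,ss],[.5,.15,0]); fit([tt],[.5,.15,0])
np.save("hm.npy",[H,M])
# overlays
t=cv2.resize(d["top"]["pixels"][:,:,::-1],None,fx=6,fy=6,interpolation=3);s=cv2.resize(d["side"]["pixels"][:,:,::-1],None,fx=6,fy=6,interpolation=3)
def ln(im,n,P,col):
    q=((proj(n,P)+.5)*6-.5).astype(int); cv2.polylines(im,[q.reshape(-1,1,2)],True,col,1)
def box(im,n,p,a,b,z0,z1,col):
    for z in(z0,z1): ln(im,n,world(p,[[a0*a,b0*b,z] for a0,b0 in((1,1),(1,-1),(-1,-1),(-1,1))]),col)
for im,n in((t,"top"),(s,"side")):
    box(im,n,H,.0225,.028,.006,.092,(0,255,0));box(im,n,H,.007,.02,.092,.138,(0,0,255));box(im,n,H,.04,.04,0,.006,(255,0,0))
    box(im,n,M,.0025,.04,.02,.1,(0,255,0));box(im,n,M,.0075,.04,.109,.109,(0,0,255));box(im,n,M,.075,.058,0,.0,(255,0,0))
o=np.zeros((560,796,3),np.uint8)
a=t[215*6:290*6,168*6:230*6];b=t[215*6:270*6,275*6:325*6]
c=s[150*6:225*6,155*6:225*6];e=s[190*6:270*6,205*6:265*6]
def put(i,x,y):
    i=cv2.resize(i,None,fx=.9,fy=.9)
    h=min(i.shape[0],560-y);w=min(i.shape[1],796-x);o[y:y+h,x:x+w]=i[:h,:w]
z=lambda i:cv2.resize(i,(396,278))
rows=np.hstack
def fitb(i):
    k=min(398/i.shape[1],298/i.shape[0]);i=cv2.resize(i,None,fx=k,fy=k);r=np.zeros((298,398,3),np.uint8);r[:i.shape[0],:i.shape[1]]=i;return r
cv2.imwrite("pics/ov.png",np.vstack([rows([fitb(a),fitb(b)]),rows([fitb(c),fitb(e)])]))
E
```

```text
side [ 0.349 -0.854  0.521]
top [0.543 0.018 0.942]
[ 0.5199 -0.1285] 8.58
[[1.3, -0.9], [0.7, -1.2], [0.8, -0.3], [-1.7, 0.0], [0.4, -0.7], [-1.8, -1.6], [-2.1, -1.7], [-0.8, -2.3], [0.3, -1.1], [-1.1, -0.5], [0.8, -0.7], [2.2, -0.5], [2.9, -0.5]]
[ 0.5204 -0.129 ] 4.91
[[-1.2, -1.9], [0.4, -2.2], [0.1, -0.8], [-1.6, -0.3], [0.5, -0.3], [2.7, -0.2], [3.0, -0.2]]
[ 0.5177 -0.126 ] 8.24
[[0.4, -0.1], [-0.1, -0.3], [-0.3, 0.4]]
[0.4726 0.1266] -4.09
[[-0.3, -0.3], [0.4, -0.1], [-1.2, 0.2], [1.0, 0.2]]
[0.4793 0.1182] -3.9
[[-0.2, -0.0], [-0.2, -0.5], [0.7, 5.2], [-1.4, -0.0]]
[0.4788 0.1178] -4.57
[[0.0, 0.0], [-0.0, -0.0]]
```

View pics/ov.png

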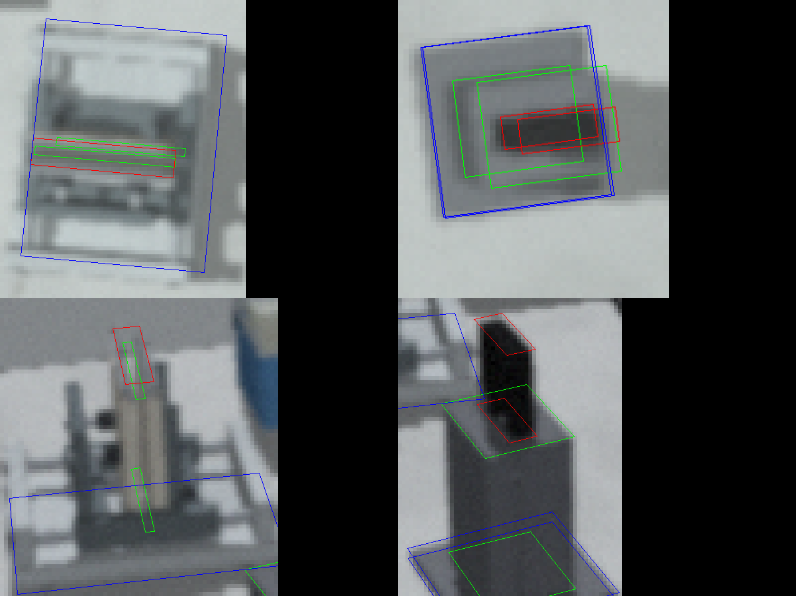

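The overlay fits holder and handle to about 1–2 px. The stand's gap in the side view is about 1.4 px right of the top-view estimate, so I'll check that at higher zoom.

```bash
python3 - <<'E'
from h import *
def crop(n,x,y,w,h,k):
    im=d[n]["pixels"][:,:,::-1]
    o=cv2.resize(im[y:y+h,x:x+w],None,fx=k,fy=k,interpolation=cv2.INTER_LANCZOS4)
    o=np.clip((o.astype(float)-40)*1.4,0,255).astype(np.uint8)
    for i in range(0,w,5): cv2.putText(o,str(x+i),(i*k,8),0,.3,(0,0,255)); cv2.line(o,(i*k,0),(i*k,4),(0,0,255))
    for i in range(0,h,5): cv2.putText(o,str(y+i),(0,i*k+4),0,.3,(0,0,255))
    return o
cv2.imwrite("pics/z.png",np.hstack([crop("side",170,153,36,54,11),crop("top",172,230,40,54,10)[:594].copy() if 0 else cv2.copyMakeBorder(crop("top",172,230,40,54,10),0,54,0,0,0)]))
E
```

```text
(no output)
```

View pics/z.png

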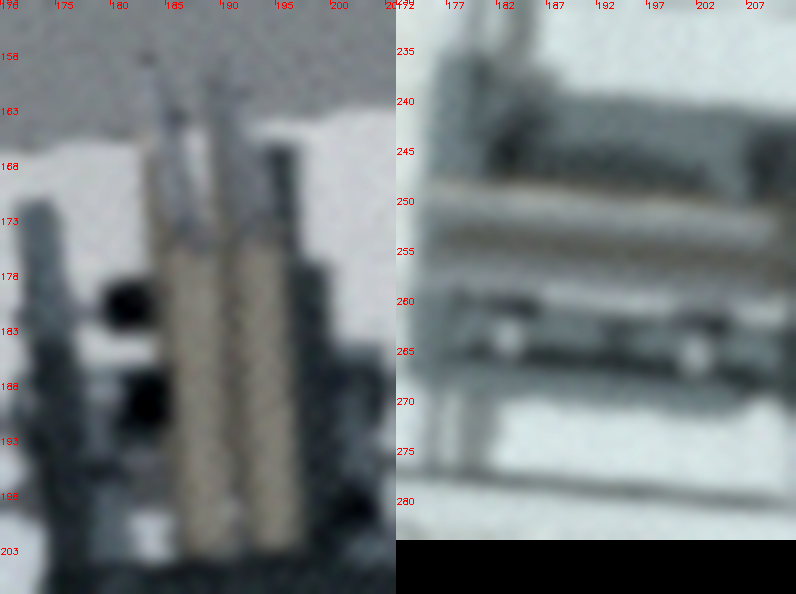

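Zoomed in, the plate ends in the side view run 185–190 and 192–196.5, with the gap at column 191. The top view puts the gap at row 254. Both agree with the fitted mouth of about (0.479, 0.118) and yaw −4°. Moving above the gauge.

```bash
cat >> h.py <<'E'
def rot(a):
    a=np.radians(a); x=np.array([np.cos(a),np.sin(a),0]); y=np.array([0,0,-1.]); return np.c_[x,y,np.cross(x,y)]
E
python3 - <<'E'
from h import *
from station import r
for a in(8.3,188.3,-4.2,175.8):
    p=[.5195,-.126,.2] if a in(8.3,188.3) else [.479,.118,.2]
    q=r.inverse_kinematics(p,rot(a)); print(a,None if q is None else np.round(q,1))
r.move_ptp([.5195,-.126,.25],rot(8.3))
o=r.observe();print(o["t"],o["joint_positions"],o["ft_force"],o["grip_width"])
r.move_straight([.5195,-.126,.17],velocity=.15)
for n in("side","top"):
    f=r.grab_frame(n); x,y,w,h=(200,140,70,75) if n=="side" else (265,195,70,75)
    c=cv2.resize(f["pixels"][y:y+h,x:x+w,::-1],None,fx=5.5,fy=5.5,interpolation=3)
    if n=="side": A=c
cv2.imwrite("pics/pre.png",np.hstack([A,c]));print(r.observe()["t"],r.observe()["ft_force"])
E
```

```text
8.3 [-31.7  25.1  53.3 109.1 -23.8  57.6  40.5]
188.3 [ -37.2   29.4   62.3  109.3  -30.2   59.8 -133.7]
-4.2 [-43.9  14.7  30.7 114.2  -9.3  53.5 -12.7]
175.8 [-21.7  13.3   4.9 113.5  -1.4  53.3 159.7]
2.8583 [-32.2109838   20.25969111  52.65865796 106.16779416 -18.09464042
  62.4327805   35.65446487] [ 0.06452297 -0.00824338 -0.11806787] 0.08561129974635384
3.6417 [-0.00853761  0.14299759  0.147472  ]
```

View pics/pre.png

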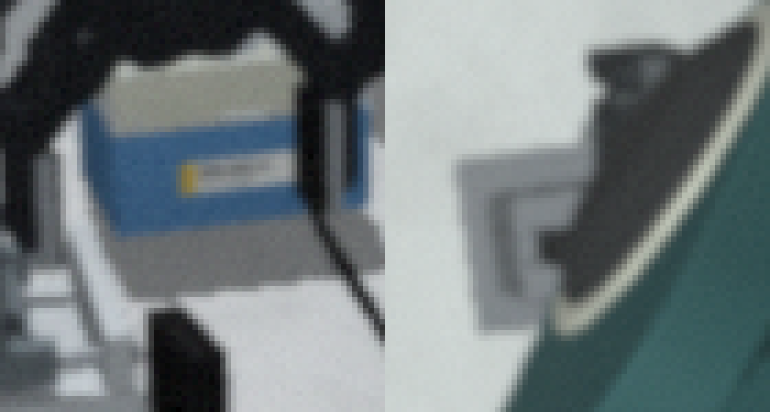

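The side crop shows the fingers straddling the handle (inner edges at about X 49 and 311, handle centre at about 185), so it is centred to within about 1 mm. The top view is blocked by the arm. Descend and grip gently.

```bash
python3 - <<'E'
from h import *
from station import r
p=lambda s:print(s,round(r.observe()["t"],2),r.observe()["tcp_pos"].round(4) if hasattr(r.observe()["tcp_pos"],'round') else r.observe()["tcp_pos"],np.round(r.observe()["ft_force"],2),np.round(r.observe()["torque"],2),round(r.observe()["grip_width"],4))
print(r.move_straight([.52,-.126,.113],velocity=.08,guard=6)); p("down")
r.close_gripper(20); p("closed"); r.wait(.3); p("w")
E
```

```text
False
down 4.51 [ 0.5202 -0.1262  0.1133] [0.41 0.72 0.12] [-0.03 -0.02 -0.01] 0.0855
closed 5.15 [ 0.5201 -0.1259  0.1131] [-0.62  1.51  3.53] [ 0.17  0.23 -0.1 ] 0.0136
w 5.45 [ 0.5201 -0.1259  0.1131] [-1.63  2.2   6.02] [0.3  0.3  0.02] 0.0139
```

```bash
cat >> h.py <<'E'
def p(r,s):
    o=r.observe(); print(s,round(o["t"],2),np.round(o["tcp_pos"],4),"F",np.round(o["ft_force"],2),"M",np.round(o["torque"],2),"w",round(o["grip_width"],4),flush=True); return o
E
python3 - <<'E'
from h import *
from station import r
r.close_gripper(60); p(r,"grip")
b=np.array([.52,-.126,.113])
print(r.move_straight(b+[0,0,.03],velocity=.06,guard=20)); p(r,"up3")
print(r.move_straight(b+[0,0,.15],velocity=.12,guard=20)); p(r,"up")
r.wait(.3); p(r,"w")
for n,(x,y,w,h) in(("side",(185,90,90,100)),("top",(255,190,90,100))):
    f=r.grab_frame(n); c=cv2.resize(f["pixels"][y:y+h,x:x+w,::-1],None,fx=4.4,fy=4.4,interpolation=3)
    if n=="side": A=c
cv2.imwrite("pics/lift.png",np.hstack([A,c]))
E
```

```text
grip 5.67 [ 0.52   -0.126   0.1132] F [-2.82  1.5   6.17] M [ 0.35  0.49 -0.05] w 0.0139
False
up3 6.32 [ 0.52   -0.1258  0.143 ] F [ 0.49 -0.26 -0.94] M [-0.03  0.01 -0.01] w 0.0133
False
up 7.47 [ 0.5197 -0.1259  0.2624] F [ 0.    0.16 -1.82] M [-0.01 -0.   -0.04] w 0.0132
w 7.77 [ 0.5199 -0.126   0.2627] F [ 0.75  0.34 -1.7 ] M [ 0.02  0.07 -0.  ] w 0.0136
```

View pics/lift.png

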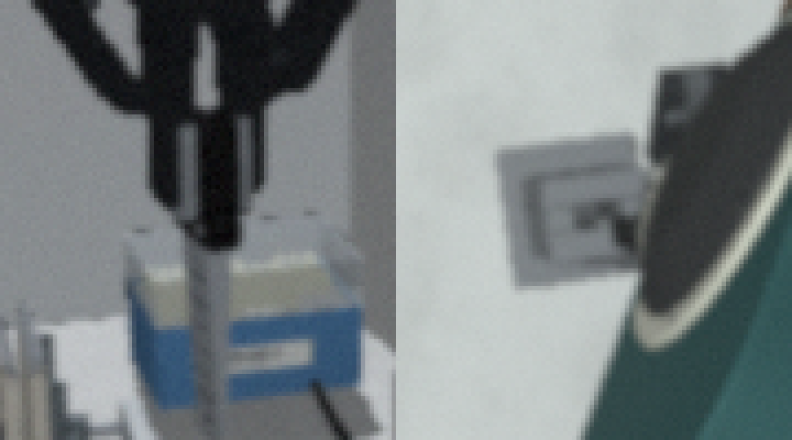

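Gauge is out and held vertical in the gripper, blade visible at X≈207. Next, move above the mouth.

```bash
python3 - <<'E'
from h import *
from station import r
r.move_ptp([.4793,.118,.235],rot(-4.2)); r.wait(.3); p(r,"above")
fs={}
for n,(x,y,w,h) in(("side",(150,110,80,110)),("top",(155,200,80,110))):
    f=r.grab_frame(n); fs[n]=f["pixels"]; c=cv2.resize(f["pixels"][y:y+h,x:x+w,::-1],None,fx=5,fy=5,interpolation=3)
    if n=="side": A=c
cv2.imwrite("pics/above.png",np.hstack([A,c]))
tip=[[.4793,.118,.129]];print(proj("side",tip))
E
```

```text
above 9.15 [0.4796 0.1172 0.2351] F [ 0.18  0.04 -0.76] M [0.01 0.01 0.02] w 0.0134
[[187.4023936  155.32658614]]
```

View pics/above.png

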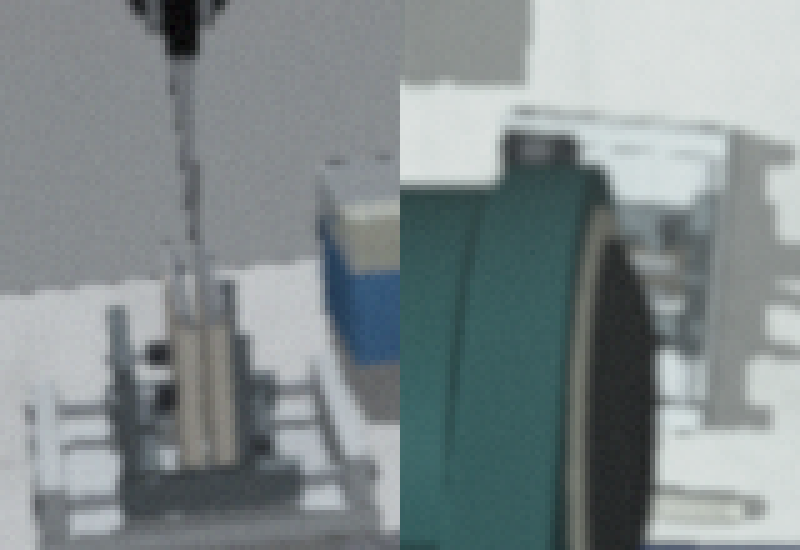

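Tip is at side px (188.6,158), lined up with the V between the lips (about 0.4 px off, under 1 mm). Descend to just above the earliest contact, then step down logging the drag.

```bash
python3 - <<'E'
from h import *
from station import r
x,y=.4793,.118
print(r.move_straight([x,y,.106+.112],velocity=.08,guard=6)); p(r,"lip")
print(r.move_straight([x,y,.106+.087],velocity=.04,guard=6)); o=p(r,"12 in")
def fz(): return np.mean([r.observe()["ft_force"][2] for _ in range(3)])
f0=[]
for dep in np.arange(.0155,.0405,.0025):
    g=r.move_straight([x,y,.106+.1-dep],velocity=.02,guard=5)
    o=r.observe(); print(round(dep*1e3,1),g,round(o["t"],2),np.round(o["ft_force"],2),np.round(o["tcp_pos"],4),np.round(o["torque"],2))
    if g or o["ft_force"][2]>3.5: break
E
```

```text
False
lip 9.62 [0.479  0.1178 0.2174] F [-0.25 -0.61 -1.15] M [-0.05  0.01 -0.  ] w 0.0132
False
12 in 10.39 [0.4794 0.1179 0.1931] F [ 0.27 -0.06 -1.  ] M [-0.01 -0.05  0.01] w 0.0136
15.5 False 10.67 [ 0.26  0.02 -0.22] [0.4793 0.118  0.1905] [ 0.03 -0.    0.01]
18.0 False 10.94 [ 0.49 -0.24 -1.11] [0.4793 0.118  0.1879] [-0.01  0.03 -0.04]
20.5 False 11.22 [ 0.22  0.25 -1.96] [0.4792 0.118  0.1854] [ 0.02  0.04 -0.02]
23.0 False 11.49 [-0.11 -0.21 -1.13] [0.4793 0.118  0.1829] [-0.03 -0.01  0.02]
25.5 False 11.77 [ 0.44  0.02 -1.33] [0.4792 0.118  0.1804] [-0.03  0.    0.02]
28.0 False 12.04 [-0.63 -0.36 -0.31] [0.4792 0.1179 0.1779] [-0.02  0.05  0.01]
30.5 False 12.32 [ 0.18  0.01 -1.5 ] [0.4792 0.118  0.1754] [ 0.04 -0.03  0.  ]
33.0 False 12.59 [-0.39  0.35  0.04] [0.4792 0.118  0.1729] [-0.   -0.01 -0.  ]
35.5 False 12.87 [-0.01  0.31 -0.86] [0.4792 0.118  0.1704] [-0.04  0.06  0.03]
38.0 False 13.14 [ 0.36  1.06 -3.23] [0.4792 0.118  0.1678] [ 0.16 -0.01  0.02]
```

```bash
cat >> h.py <<'E'
def avg(r,n=12):
    L=[]
    for _ in range(n): r.wait(.02); L.append(r.observe()["ft_force"])
    return np.mean(L,0).round(2)
E
python3 - <<'E'
from h import *
from station import r
x,y=.4793,.118
print(avg(r))
for dep in np.arange(.0405,.0485,.0025):
    g=r.move_straight([x,y,.106+.1-dep],velocity=.02,guard=6)
    o=r.observe(); print(round(dep*1e3,1),g,round(o["t"],2),np.round(o["ft_force"],2),avg(r),np.round(o["tcp_pos"],4),np.round(o["torque"],2))
    if g or o["ft_force"][2]>5: break
E
```

```text
[ 0.04  0.35 -2.61]
40.5 False 13.62 [ 0.01  1.4  -2.97] [ 0.04  0.59 -3.21] [0.4792 0.118  0.1654] [ 0.1  -0.01  0.  ]
43.0 False 14.09 [ 0.44  1.05 -1.75] [-0.04  0.81 -2.54] [0.4793 0.118  0.1629] [ 0.26  0.02 -0.01]
45.5 True 14.5 [ 0.08  0.79 -0.86] [0.05 0.38 0.09] [0.4794 0.118  0.1604] [ 0.14 -0.03  0.05]
```

Contact started between depths 35.5 and 38 mm: stick-slip residuals appeared there, and the guard tripped at about 4.5 N of drag at 45 mm, which fits the given drag curve. Target about 51 mm, which is first touch plus roughly 15 mm, cross-checked by drag.

```bash
python3 - <<'E'
from h import *
from station import r
x,y=.4793,.118
for dep in (.048,.051):
    a=avg(r,8); t0=r.observe()["t"]
    g=r.move_straight([x,y,.206-dep],velocity=.01,guard=8)
    o=p(r,(dep,g)); print("before",a,"after",avg(r,8))
f=r.grab_frame("side"); X,Y,w,h=150,130,80,90
np.save("f51.npy",f["pixels"])
c=[cv2.resize(q[Y:Y+h,X:X+w,::-1],None,fx=5,fy=5,interpolation=3) for q in (d["side"]["pixels"],f["pixels"])]
cv2.imwrite("pics/in.png",np.hstack(c))
E
```

```text
(0.048, False) 15.23 [0.4793 0.118  0.158 ] F [0.39 0.37 0.95] M [ 0.16 -0.06 -0.02] w 0.0136
before [ 0.19  0.41 -0.76] after [-0.14  0.38  1.56]
(0.051, False) 15.95 [0.4793 0.118  0.155 ] F [0.03 0.87 2.46] M [0.14 0.05 0.01] w 0.0134
before [-0.01  0.85  0.95] after [-0.29  0.14  2.49]
```

View pics/in.png

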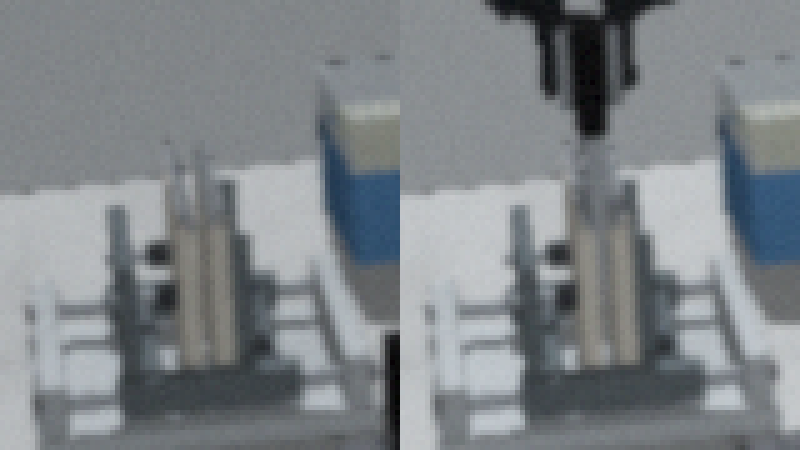

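```bash
python3 - <<'E'
from h import *
from station import r
from scipy.ndimage import shift
A=d["side"]["pixels"].astype(float).mean(2)
B=np.mean([r.grab_frame("side")["pixels"].astype(float).mean(2) for _ in range(10)],0)
np.save("B.npy",B)
def sh(y0,y1,x0,x1):
    t=B[y0:y1,x0:x1]
    def res(q): return (q[1]*shift(A,(0,q[0]),order=3)[y0:y1,x0:x1]+q[2]-t).ravel()
    s=least_squares(res,[0,1,0]); return s.x[0].round(2),s.x[1].round(2),np.sqrt(2*s.cost/t.size).round(1)
for nm,w in dict(left_plate_Ledge=(178,184,182,188),left2=(190,202,183,188),right_plate_Redge=(178,202,194,200),right_hi=(166,176,194,199),ctrl_post=(172,200,170,178),ctrl_frame=(185,215,155,165),ctrl_r=(185,210,212,225)).items(): print(nm,sh(*w))
print("A",A[178:202,182:200].mean(0).round(0)); print("B",B[178:202,182:200].mean(0).round(0))
print(r.observe()["t"],avg(r))
E
```

```text
left_plate_Ledge (np.float64(-0.11), np.float64(1.1), np.float64(2.2))
left2 (np.float64(-0.04), np.float64(1.03), np.float64(2.1))
right_plate_Redge (np.float64(0.54), np.float64(1.08), np.float64(2.5))
right_hi (np.float64(0.36), np.float64(1.04), np.float64(9.9))
ctrl_post (np.float64(0.5), np.float64(1.04), np.float64(6.1))
ctrl_frame (np.float64(0.01), np.float64(1.04), np.float64(1.6))
ctrl_r (np.float64(0.01), np.float64(1.04), np.float64(1.8))
A [ 90.  91.  92.  99. 114. 124. 128. 122. 110. 103. 110. 121. 125. 119.
 100.  79.  70.  75.]
B [ 94.  97.  99. 107. 122. 133. 136. 131. 122. 114. 113. 123. 133. 134.
 120.  96.  78.  76.]
16.6333 [-0.07  0.54  1.31]
```

The gap has widened by 0.62 px, or about 1.4 mm at this depth (0.45 px/mm). That agrees with about 14–15 mm of travel past first touch, so it is in the snug band. One numeric bystander check, then hand in.

```bash
python3 - <<'E'
from h import *
from station import r
A=d["side"]["pixels"].astype(float).mean(2);B=np.load("B.npy")
for n,(x,y,w,h) in dict(bottle=(272,156,20,40),dish=(280,198,32,22),roll=(298,214,38,32)).items():
    s,_=cv2.phaseCorrelate(A[y:y+h,x:x+w].copy(),B[y:y+h,x:x+w].copy()); print(n,np.round(s,2))
p(r,"end"); r.sign_off()
E
```

```text
bottle [-0.04 -0.04]
dish [-0.   -0.04]
roll [0.03 0.  ]
end 16.83 [0.4793 0.118  0.155 ] F [-0.23 -0.34  0.83] M [0.07 0.04 0.04] w 0.0129
the job is handed in; nothing more can be done
```

I pulled the larger, upright gauge out of its block and slid its blade upright into the gap until the tip was about 51 mm below the mouth. The job is handed in at 16.8 s of the 48 s allowed, with the gripper still holding the handle at 60 N.

- **First touch:** the forces first changed between 35.5 and 38 mm, so the blade went about 13–15 mm past contact. That suggests the sprung plate was pushed back about 1.3–1.5 mm.
- **Plate movement:** the side camera shows the two plates about 0.62 px farther apart, which is about 1.4 mm. That agrees with the depth and lies in the snug range. One control patch in that comparison, a post left of the plates, also shifted 0.5 px but fitted badly, so I ignored it.
- **Drag:** I didn't measure the full 6 N drag while sliding. A stop threshold tripped near 45 mm at roughly 4.5 N, which fits the expected curve. The force readings after each stop were unsteady, from about −3 to +2.5 N, which I put down to sticking friction, so I relied on depth and pictures instead.
- **Bystanders:** the bottle, dish and label roll show no shift in the side view (under 0.05 px).

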